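# Shut one lamp battery hatch, pop the next

### The arm

A 6-joint arm with a two-finger parallel gripper is mounted at the origin on a cart in front of the work surface, level with it; the furniture and walls round the work are solid. World frame = base frame: x ahead of the robot, y to its left, z up, the work surface at z = 0. Lengths are in m, angles in rad, forces in N, time in s.
With the tool pointing down it reaches from about 0.3 to 0.775 m from the base axis. Payload 14.6 kg.
Tool frame: the origin (TCP) lies on the centre line of the jaws, within the pads' length; the fingertips stand 11 mm ahead of it and the grasp point (between the pads) lies 8 mm behind it; z points along the fingers, y is the line along which they close (so a half turn about z gives the same grasp; the last joint's range is limited). The gripper opens to 85 mm and grips with 20 to 120 N. Pads are 22 mm wide; open, the fingers measure 114 mm over their backs; the gripper's body (76 mm by 85 mm) begins 54 mm behind the grasp point. The pads swing forward as they close: fully open they stand 13 mm farther back than shut.
Start: joints at [-1.172, 0.3, 1.521, -0, 1.321, -0.067], TCP at [0.247, -0.491, 0.242] pointing down, gripper open.
Joint ranges: [-3.03, 3.03], [-0.79, 2.21], [0.23, 2.52], [-1.04, 4.18], [0, 3.07], [-2.55, 2.55]. Speed limits (rad/s): [2.22, 2.22, 2.57, 3.14, 3.14, 3.14].

### API

Orientations are given as a unit quaternion [x, y, z, w].
In Python, from plant import r gives the robot as it stands.
- The arm moves only by the tool step_arm, never from a script. Its argument "moves" is a list of rows, each a list of 7 numbers: the shift along the tool's x, y, z in mm, then the turn, a rotation vector about the tool's x, y, z in degrees, then the finger opening in mm, from 0 to 85.4. A call has exactly 8 rows; each row is the pose to reach, as a shift and turn from the pose commanded when the call began, along the tool's axes at that moment; what a row does not reach only later rows make up. A row lasts 1/8 s, in which the tool goes at most 62.5 mm and 10.7 degrees, less where a joint would pass 70% of its speed; a pose out of reach is approached as far as the arm can. A call with a gripper value outside its range is refused whole. The fingers move at their own pace and stop on an object; the grip force is fixed at half the most. Time passes only in rows, so rows that repeat a pose let the fingers close, or fill a call up. It gives the time, the measured TCP pose, the force, the opening and the grip force at its end, in the units of the state.
- r.sense(): the state, without advancing time (a new reading comes with each control period).
- r.camera(name): name is "scene" or "top" or "wrist"; returns a dict with "color" (420x560x3 uint8, red, green, blue), "depth" (420x560 float32, m along the optical axis (not along the pixel's ray), 0 where there is no reading), "camera_matrix" (3x3 intrinsics, pixels), "rvec" (rotation vector, rad) and "tvec" (3), from world to camera coordinates, as OpenCV has them; the wrist camera has in their place "hand_eye" (4x4, takes a point from camera to tool coordinates, whose origin is the TCP and whose axes are the flange's). Camera axes: x right, y down, z forward; pixel columns grow to the right and rows downward; lengths in m; the calibration is good to about 2 mm. A picture is of the moment at which its call begins: read the wrist's pose just before it.
- r.hand_in(): hands the job in; it is judged then, once.
The state is a dict: "time": time; "qpos": joint angles; "dq": joint speeds; "effort": joint torques, N m; "tool_pos": TCP position; "tcp_rot": TCP orientation; "force": force on the tool from outside, world axes, zero at the start; "moment": the same for the moment, N m; "width": opening from 0.0 (shut) to 1.0 (fully open); "finger_force": force on a finger pad.
Only numpy, scipy, OpenCV 4.12 (cv2) and the standard library are available. Lean on these libraries where they do the work, as an engineer would, in place of code of your own. Each camera call takes 0.05 s, during which the arm holds its last target. There are 200 camera calls.

### The job

Two identical battery packs for the studio lamps are fixed to the table; one has its cells in and its hatch stands open, the other is still shut. With the fingertips, first press the open hatch down until it latches and let go, so that it stays shut; then press the other pack's hatch once and take the hand away, so that it pops up, and see that it stays open. One full press for each hatch; pick nothing up and leave the other things on the table where they are.

Things in the scene. Friction and masses are not known exactly. Their poses are not given: they have to be found in the camera images.
- pack_loaded: battery pack with two cells in it, whose hatch stands open at the start: grey plastic housing fixed to the table, 150 (x) x 110 (y) x 52 mm high. Origin: centre of its underside, on the table; z up. Its top hatch, a lighter plate 102 x 78 x 5 mm, is hinged along y at x = +50, z = 52 mm; free edge at x = -54 mm. Shut, its upper face is 57 mm above the table, 5 mm proud of the housing, the press pad's middle at (-22, 0, 57) mm.
- pack_next: battery pack that is empty, whose hatch is shut at the start: grey plastic housing fixed to the table, 150 (x) x 110 (y) x 52 mm high. Origin: centre of its underside, on the table; z up. Its top hatch, a lighter plate 102 x 78 x 5 mm, is hinged along y at x = +50, z = 52 mm; free edge at x = -54 mm. Shut, its upper face is 57 mm above the table, 5 mm proud of the housing, the press pad's middle at (-22, 0, 57) mm.
- pack_loaded_pad (a point): middle of the ridged press pad on the upper face of the loaded pack's hatch, 72 mm from the hinge; moves with the hatch.
- pack_next_pad (a point): middle of the ridged press pad on the upper face of the shut pack's hatch, 72 mm from the hinge; moves with the hatch.
- pack_loaded_hatch (a joint): hinge of the loaded pack's hatch, rad: 0 latched shut, -0.105 pressed in to its stop, 0.45 sprung open to its stop (edge about 50 mm above the housing). A spring lifts with 1.3 to 3 N at the pad. Push-push latch: pressing the pad 7.3 mm below shut level (about 5 N, then the hard stop) and letting go turns shut into open, or open into latched shut.
- pack_next_hatch (a joint): hinge of the other pack's hatch, rad: 0 latched shut, -0.105 pressed in to its stop, 0.45 sprung open to its stop (edge about 50 mm above the housing). A spring lifts with 1.3 to 3 N at the pad. Push-push latch: pressing the pad 7.3 mm below shut level (about 5 N, then the hard stop) and letting go turns shut into open, or open into latched shut.
- pack_loaded_step (a joint): the concealed stepping slide inside the latch of the loaded pack (never touched), m: each full press and release moves it on by about 0.0045. It rests at about 0 latched, 0.0045 open, 0.0089 latched again, 0.0134 open again. It starts at 0.0044 (open).
- pack_next_step (a joint): the concealed stepping slide inside the latch of the other pack (never touched), m: each full press and release moves it on by about 0.0045. It rests at about 0 latched, 0.0045 open, 0.0089 latched again, 0.0134 open again. It starts at 0 (latched).
- paint_tube: a paint tube lying on the table, 33 x 134 x 24 mm, loose; a bystander. Origin: middle of its underside.
- marker: a white marker pen lying on the table, 13 x 129 x 13 mm, loose; a bystander. Origin: middle of its underside.
- tape_roll: a roll of masking tape lying flat, 100 mm across, 25 mm high, loose; a bystander. Origin: middle of its underside.
- paint_jar: a paint jar with a screw lid, 63 mm across, 66 mm high, standing, loose; a bystander. Origin: middle of its underside.

How it is judged:
By the outcome, as a careful person would: the job done as asked, in the order asked, and still so for the second after the job is handed in, with the robot touching nothing.
It also fails if it takes over 48 s, if anything falls off the work surface, if the arm or the gripper's body presses on something with over 40 N, if the wrist force passes 120 N, or if a joint passes its speed limit or range.

## Working session

There is one attempt and no reset: what is moved stays moved. The work goes in short steps, Python scripts to look and compute and a tool call to move; the robot and the scene stay as the last step left them, time stands still between calls to the robot, and variables do not carry over. Pictures are saved under pics/ and viewed, at most 10 in all, crops included, and the job is handed in when it is done.

Besides the shell and the picture viewer there is one more tool, called after "Request:" as a command line: name --pt "numbers of a row" for each row, then --argument value for the rest. step_arm: Moves the arm, as the interface text tells. Its arguments: {"type":"object","properties":{"moves":{"type":"array"}},"required":["moves"]}

```bash
mkdir -p pics; python3 - <<'E'
from plant import r
import cv2,numpy as np
s=r.sense();print(s)
a=r.camera("top");b=r.camera("scene")
np.savez("c.npz",**{k+n:np.array(v) for n,c in(("t",a),("s",b)) for k,v in c.items()})
cv2.imwrite("pics/top.png",a["color"][:,:,::-1]);cv2.imwrite("pics/scene.png",b["color"][:,:,::-1])
E
```

```text
{'time': 0.0, 'qpos': array([-1.17160123e+00,  3.00519754e-01,  1.52159733e+00, -1.32220753e-07,
        1.32065543e+00, -6.65930033e-02]), 'dq': array([ 5.22908271e-05, -6.80352883e-04,  1.09047172e-03, -6.29436560e-04,
        6.77036126e-04, -3.88842347e-04]), 'effort': array([-4.26407223e-04, -5.43496442e+01, -3.61796308e+01, -5.54922065e-05,
        3.97504118e-03,  1.03430335e-05]), 'tool_pos': array([ 0.24693678, -0.49120803,  0.24168773]), 'tcp_rot': array([ 9.73002367e-01,  2.30794380e-01, -9.77173852e-05, -5.81779595e-04]), 'force': array([-0.35317623,  0.38203546,  0.49813559]), 'moment': array([-0.05083373, -0.0119398 , -0.02597017]), 'finger_force': 0.0, 'width': 1.0024103465682965}
```

View pics/top.png

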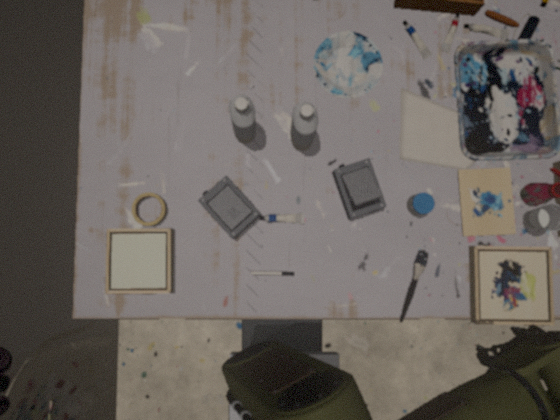

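View pics/scene.png

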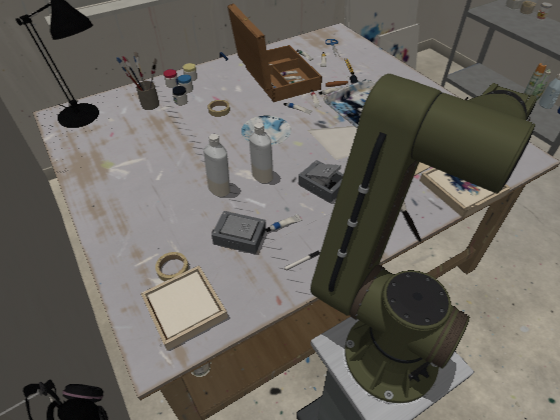

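The top view shows the shut pack at about (230,207) and the open pack at about (359,188), with the tube, marker, tape and jar nearby. Next I'll measure both packs from depth.

```bash
cat > h.py <<'E'
import numpy as np,cv2
def world(c):
    K=c["camera_matrix"];d=c["depth"];v,u=np.mgrid[:d.shape[0],:d.shape[1]]
    P=np.stack([(u-K[0,2])/K[0,0]*d,(v-K[1,2])/K[1,1]*d,d],-1)
    R=cv2.Rodrigues(np.array(c["rvec"],float))[0]
    return (P-np.array(c["tvec"]).ravel())@R
E
python3 - <<'E'
import numpy as np,cv2;from h import *
z=np.load("c.npz");c={k[:-1]:z[k] for k in z if k[-1]=="t"}
W=world(c)
for n,(x0,x1,y0,y1) in dict(next=(190,275,165,250),load=(322,398,145,230)).items():
    P=W[y0:y1,x0:x1].reshape(-1,3);print(n,"table z",np.median(P[:,2]))
    m=P[(P[:,2]>.03)&(P[:,2]<.2)];print(len(m),np.percentile(m[:,2],[5,25,50,75,95,100]).round(3))
    print(np.histogram(m[:,2],bins=np.arange(.03,.13,.005))[0])
    rc=cv2.minAreaRect((m[:,:2]*1000).astype(np.float32));print(rc,cv2.boxPoints(rc).round(0).tolist())
    hi=m[m[:,2]>np.percentile(m[:,2],93)];print("hi centroid",hi.mean(0))
    im=cv2.resize(c["color"][y0:y1,x0:x1,::-1],None,fx=4.5,fy=4.5,interpolation=cv2.INTER_CUBIC)
    im=cv2.convertScaleAbs(im,alpha=1.8);im=cv2.resize(im,(390,390))
    globals()[n]=im
cv2.imwrite("pics/z.png",np.hstack([globals()["next"],load]))
E
```

```text
next table z 0.001544280310698158
1960 [0.047 0.052 0.055 0.057 0.06  0.064]
[ 19  23  19 219 778 795 107   0   0   0   0   0   0   0   0   0   0   0
   0]
((575.7759399414062, 159.47030639648438), (159.9266357421875, 113.37773895263672), 41.251426696777344) [[478.0, 149.0], [553.0, 64.0], [673.0, 170.0], [599.0, 255.0]]
hi centroid [0.57333169 0.15613844 0.06083645]
load table z 0.0015183314509858506
1870 [0.047 0.052 0.057 0.081 0.098 0.108]
[ 21  35  19 198 583 129  81 106 100  99  99 114 117 118  48   3   0   0
   0]
((630.874267578125, -216.1483154296875), (159.8923797607422, 112.56269836425781), 17.88873863220215) [[538.0, -187.0], [572.0, -294.0], [724.0, -245.0], [690.0, -138.0]]
hi centroid [ 0.5936787  -0.22991148  0.09948212]
```

View pics/z.png

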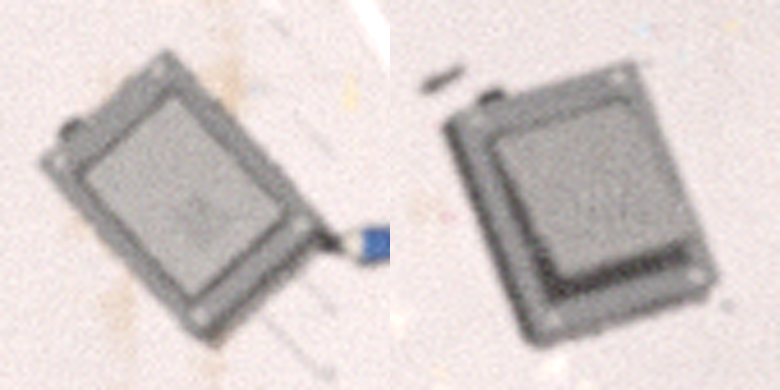

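The left crop shows the shut hatch, with its pad ridges at about (195,210). The right crop shows the open hatch tilted up. On both packs the hinge side points away from the robot. I'll move above the loaded pad with the fingers closing.

Request:
step_arm --pt "55 -10 5 0 0 1.1 0" --pt "110 -19 10 0 0 2.2 0" --pt "165 -29 16 0 0 3.3 0" --pt "220 -38 21 0 0 4.4 0" --pt "275 -48 26 0 0 5.5 0" --pt "330 -58 31 0 0 6.6 0" --pt "385 -67 37 0 0 7.7 0" --pt "440 -77 42 0 0 8.8 0"

```text
time: 1.1
tool_pos: [0.6068, -0.2237, 0.1997]
tcp_rot: [0.988, 0.155, -0.0, -0.0]
force: [-0.0, -1.2, 0.8]
width: 0.002
finger_force: 0.0
```

```bash
cat >> h.py <<'E'
from scipy.spatial.transform import Rotation as Ro
def wristworld(s,c):
    d=c["depth"];K=c["camera_matrix"];v,u=np.mgrid[:d.shape[0],:d.shape[1]]
    P=np.stack([(u-K[0,2])/K[0,0]*d,(v-K[1,2])/K[1,1]*d,d],-1)
    H=np.array(c["hand_eye"]);P=P@H[:3,:3].T+H[:3,3]
    return P@Ro.from_quat(s["tcp_rot"]).as_matrix().T+s["tool_pos"]
E
python3 - <<'E'
from plant import r
from h import *
s=r.sense();c=r.camera("wrist")
print(s["time"],s["tool_pos"],s["tcp_rot"],s["force"],s["width"],s["qpos"])
W=wristworld(s,c);np.save("w.npy",W)
im=cv2.convertScaleAbs(c["color"][:,:,::-1],alpha=1.5);cv2.imwrite("pics/w1.png",im)
P=W[c["depth"]>0];m=P[(P[:,2]>.03)&(P[:,2]<.12)&(np.hypot(P[:,0]-.626,P[:,1]+.218)<.11)]
print(len(m),np.median(P[:,2]),np.histogram(m[:,2],bins=np.arange(.03,.12,.005))[0])
rc=cv2.minAreaRect((m[:,:2]*1000).astype(np.float32));print(rc)
E
```

```text
1.1 [ 0.60677393 -0.2236582   0.19968824] [ 9.87891443e-01  1.55146361e-01 -2.82318180e-04 -1.52230063e-04] [-0.00165117 -1.18759674  0.81691768] 0.0015879215183305605 [-4.09760239e-01  5.50573973e-01  1.26758726e+00 -4.69359064e-05
  1.32407129e+00  8.49496337e-01]
24669 -5.260522804581558e-05 [ 117  101   23  903 9166  958 1502 1508 1600 1620 1539 1667 1782 1797
  386    0    0]
((633.0779418945312, -216.66644287109375), (158.18980407714844, 110.3914794921875), 18.37027931213379)
```

View pics/w1.png

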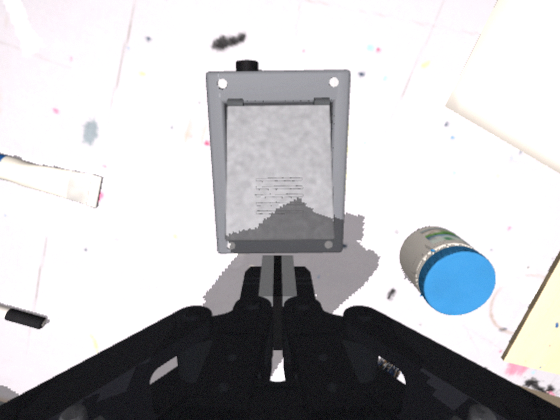

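The wrist view shows the pad ridges at about (279,195), lined up with the fingers at column 279, so no correction is needed. Now I'll descend, stopping just above shut level.

Request:
step_arm --pt "1 1 30 0 0 0 0" --pt "1 1 60 0 0 0 0" --pt "1 1 80 0 0 0 0" --pt "1 1 90 0 0 0 0" --pt "1 1 100 0 0 0 0" --pt "1 1 110 0 0 0 0" --pt "1 1 118 0 0 0 0" --pt "1 1 126 0 0 0 0"

```text
time: 2.15
tool_pos: [0.6069, -0.2257, 0.0741]
tcp_rot: [0.988, 0.155, 0.0, 0.0]
force: [-1.0, -0.3, 2.9]
width: -0.0
finger_force: 1.1
```

Request:
step_arm --pt "0 0 2 0 0 0 0" --pt "0 0 4 0 0 0 0" --pt "0 0 6 0 0 0 0" --pt "0 0 8 0 0 0 0" --pt "0 0 9 0 0 0 0" --pt "0 0 10 0 0 0 0" --pt "0 0 10 0 0 0 0" --pt "0 0 10 0 0 0 0"

```text
time: 3.15
tool_pos: [0.6068, -0.2257, 0.0643]
tcp_rot: [0.988, 0.155, 0.0, 0.0]
force: [-2.2, -1.0, 3.0]
width: 0.002
finger_force: 1.6
```

Request:
step_arm --pt "0 0 0.5 0 0 0 0" --pt "0 0 1 0 0 0 0" --pt "0 0 1.5 0 0 0 0" --pt "0 0 2 0 0 0 0" --pt "0 0 2.5 0 0 0 0" --pt "0 0 3 0 0 0 0" --pt "0 0 3 0 0 0 0" --pt "0 0 3 0 0 0 0"

```text
time: 4.15
tool_pos: [0.6069, -0.2256, 0.0613]
tcp_rot: [0.988, 0.155, 0.0, 0.0]
force: [-1.7, -1.2, 3.6]
width: 0.0
finger_force: 1.7
```

Request:
step_arm --pt "0 0 0.5 0 0 0 0" --pt "0 0 1 0 0 0 0" --pt "0 0 1.5 0 0 0 0" --pt "0 0 2 0 0 0 0" --pt "0 0 2 0 0 0 0" --pt "0 0 2 0 0 0 0" --pt "0 0 2 0 0 0 0" --pt "0 0 2 0 0 0 0"

```text
time: 5.15
tool_pos: [0.607, -0.2258, 0.0605]
tcp_rot: [0.988, 0.155, 0.0, 0.0]
force: [-7.7, 0.2, 14.0]
width: -0.004
finger_force: 7.2
```

It reached the hard stop: 14 N with the TCP at 60.5 mm. I'll lift away and look.

Request:
step_arm --pt "0 0 0 0 0 0 0" --pt "0 0 -2 0 0 0 0" --pt "0 0 -6 0 0 0 0" --pt "0 0 -12 0 0 0 0" --pt "0 0 -30 0 0 0 0" --pt "0 0 -60 0 0 0 0" --pt "0 0 -100 0 0 0 0" --pt "0 0 -140 0 0 0 0"

```text
time: 6.15
tool_pos: [0.6068, -0.2254, 0.2017]
tcp_rot: [0.988, 0.156, 0.0, 0.0]
force: [-0.1, 1.1, 0.4]
width: 0.0
finger_force: 0.0
```

```bash
python3 - <<'E'
from plant import r
from h import *
s=r.sense();c=r.camera("wrist")
print(s["tool_pos"],s["tcp_rot"],s["force"])
W=wristworld(s,c)
cv2.imwrite("pics/w2.png",cv2.convertScaleAbs(c["color"][:,:,::-1],alpha=1.5))
P=W[c["depth"]>0];m=P[(P[:,2]>.03)&(P[:,2]<.12)&(np.hypot(P[:,0]-.626,P[:,1]+.218)<.11)]
print(np.histogram(m[:,2],bins=np.arange(.03,.12,.005))[0])
p=np.array([.554,.140]);d=(p-s["tool_pos"][:2])*1000
X=Ro.from_quat(s["tcp_rot"]).as_matrix();print(X.T@np.r_[d,0])
E
```

```text
[ 0.6067503  -0.2254494   0.20166335] [9.87830668e-01 1.55532835e-01 3.12518246e-04 1.02801036e-04] [-0.10918866  1.06234469  0.37288998]
[  109   216   222  1439 10334 11913     0     0     0     0     0     0
     0     0     0     0     0]
[ 6.20972133e+01 -3.63977734e+02 -7.29525678e-02]
```

View pics/w2.png

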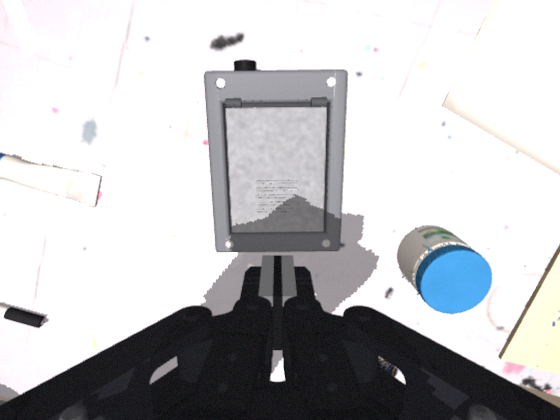

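The hatch has latched shut: it lies flat, with its free edge at about row 233. Now I'll move over the other pack.

Request:
step_arm --pt "8 -46 0 0 0 -3 0" --pt "16 -92 0 0 0 -6 0" --pt "24 -138 0 0 0 -9 0" --pt "32 -184 0 0 0 -12 0" --pt "40 -230 0 0 0 -15 0" --pt "48 -276 0 0 0 -18 0" --pt "56 -322 0 0 0 -21 0" --pt "64 -366 0 0 0 -23.4 0"

```text
time: 7.2
tool_pos: [0.5549, 0.144, 0.2002]
tcp_rot: [0.935, 0.353, 0.001, 0.0]
force: [0.7, -0.3, 0.6]
width: 0.003
finger_force: 0.0
```

```bash
python3 - <<'E'
from plant import r
from h import *
s=r.sense();c=r.camera("wrist")
W=wristworld(s,c)
cv2.imwrite("pics/w3.png",cv2.convertScaleAbs(c["color"][:,:,::-1],alpha=1.5))
P=W[c["depth"]>0];m=P[(P[:,2]>.03)&(P[:,2]<.12)&(np.hypot(P[:,0]-.572,P[:,1]-.156)<.105)]
rc=cv2.minAreaRect((m[:,:2]*1000).astype(np.float32));print(rc,s["tool_pos"])
m=m[m[:,2]>.0545];rc=cv2.minAreaRect((m[:,:2]*1000).astype(np.float32));print("hatch",rc)
X=Ro.from_quat(s["tcp_rot"]).as_matrix();a=np.radians(rc[2] if rc[1][0]>rc[1][1] else rc[2]-90)
p=np.array(rc[0])-20*np.array([np.cos(a),np.sin(a)]);print("pad",p,"tool shift",X.T@np.r_[p-s["tool_pos"][:2]*1000,0],np.degrees(np.arctan2(X[1,0],X[0,0])))
E
```

```text
((577.7899780273438, 160.7857208251953), (158.47360229492188, 110.30524444580078), 42.372371673583984) [0.55490515 0.14399296 0.20024985]
hatch ((574.3070678710938, 157.46275329589844), (107.88632202148438, 78.02179718017578), 42.436378479003906)
pad [559.54652665 143.967331  ] tool shift [3.46516783 3.08798791 0.00437344] 41.389486263491065
```

View pics/w3.png

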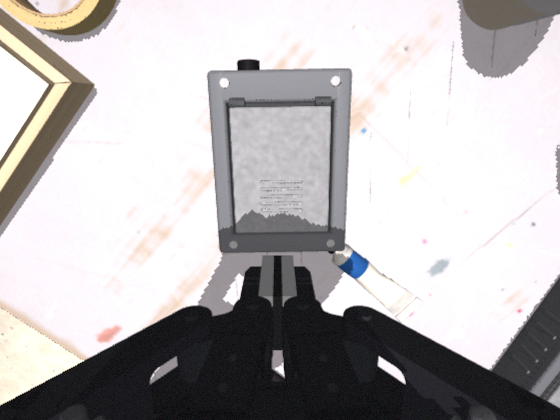

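The hatch is shut, its pad at about (281,195), and the tube lies clear of the press. I'll correct by about 2 mm and press.

Request:
step_arm --pt "2 2 30 0 0 0 0" --pt "2 2 60 0 0 0 0" --pt "2 2 85 0 0 0 0" --pt "2 2 105 0 0 0 0" --pt "2 2 115 0 0 0 0" --pt "2 2 122 0 0 0 0" --pt "2 2 126 0 0 0 0" --pt "2 2 128 0 0 0 0"

```text
time: 8.25
tool_pos: [0.5583, 0.1422, 0.0716]
tcp_rot: [0.936, 0.353, 0.0, 0.0]
force: [-0.5, -0.1, 0.1]
width: -0.0
finger_force: 0.0
```

Request:
step_arm --pt "0 0 2 0 0 0 0" --pt "0 0 4 0 0 0 0" --pt "0 0 6 0 0 0 0" --pt "0 0 8 0 0 0 0" --pt "0 0 9 0 0 0 0" --pt "0 0 10 0 0 0 0" --pt "0 0 10.5 0 0 0 0" --pt "0 0 11 0 0 0 0"

```text
time: 9.25
tool_pos: [0.5583, 0.1421, 0.0607]
tcp_rot: [0.936, 0.353, 0.0, 0.0]
force: [-4.4, -2.6, 10.5]
width: 0.001
finger_force: 5.6
```

Request:
step_arm --pt "0 0 0.5 0 0 0 0" --pt "0 0 1 0 0 0 0" --pt "0 0 1 0 0 0 0" --pt "0 0 1 0 0 0 0" --pt "0 0 1 0 0 0 0" --pt "0 0 1 0 0 0 0" --pt "0 0 1 0 0 0 0" --pt "0 0 1 0 0 0 0"

```text
time: 10.25
tool_pos: [0.5584, 0.1421, 0.0604]
tcp_rot: [0.936, 0.353, 0.0, 0.0]
force: [-6.4, -3.4, 16.0]
width: -0.001
finger_force: 8.3
```

At the stop. Lifting away.

Request:
step_arm --pt "0 0 0 0 0 0 0" --pt "0 0 -4 0 0 0 0" --pt "0 0 -12 0 0 0 0" --pt "0 0 -30 0 0 0 0" --pt "0 0 -60 0 0 0 0" --pt "0 0 -100 0 0 0 0" --pt "0 0 -140 0 0 0 0" --pt "0 0 -140 0 0 0 0"

```text
time: 11.25
tool_pos: [0.5591, 0.1424, 0.2033]
tcp_rot: [0.936, 0.353, 0.003, 0.0]
force: [-0.6, 0.1, -0.8]
width: 0.001
finger_force: 0.0
```

```bash
python3 - <<'E'
from plant import r
from h import *
s=r.sense();c=r.camera("wrist");print(s["time"],s["tool_pos"],s["force"])
W=wristworld(s,c)
t=r.camera("top");T=world(t)
for n,V,x,y in(("next wrist",W,.572,.156),("next top",T,.572,.156),("load top",T,.629,-.218)):
    P=V.reshape(-1,3);m=P[(P[:,2]>.03)&(P[:,2]<.12)&(np.hypot(P[:,0]-x,P[:,1]-y)<.1)]
    print(n,np.histogram(m[:,2],bins=np.arange(.03,.12,.005))[0])
cv2.imwrite("pics/top2.png",cv2.convertScaleAbs(t["color"][:,:,::-1],alpha=1.5))
E
```

```text
11.25 [0.55907788 0.14241496 0.20332996] [-0.58517376  0.13424975 -0.80891422]
next wrist [ 124   99   18  870 8934  974 1433 1485 1500 1524 1560 1598 1715 1734
  410    0    0]
next top [  4  10   5  44 146  16   0   0   0   0   0   1  16  39  21   0   0]
load top [ 28  37  23 248 804 755 102   0   0   0   0   0   0   0   0   0   0]
```

View pics/top2.png

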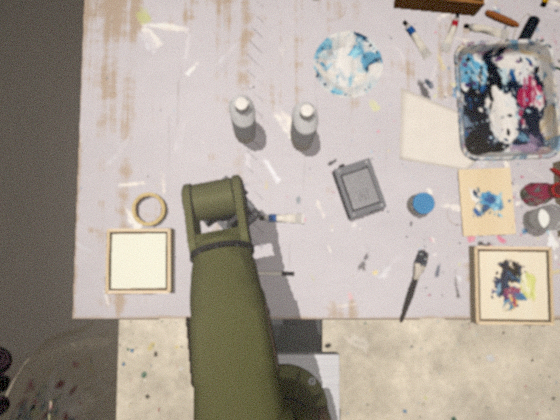

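The loaded pack at (359,188) is shut. The other hatch is open, with its edge at about 100 mm. The tape, tube, marker and jar have not moved, so I'm handing in.

```bash
python3 -c "
from plant import r
print(r.hand_in())"
```

```text
the job is handed in; nothing more can be done
None
```

The loaded pack's hatch is latched shut and the other pack's hatch has popped open and stayed up, each with one full press and in the order asked; nothing else moved, and I handed the job in at about 11 s.

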